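# Push the missing scent bottle into its sprung row

## Task

Take the scent bottle that stands alone on the table and push it, upright on the table, into the middle of the bottle row in the wooden rack, easing its neighbours apart without tipping them. Keep going gently until it bears on the sprung rubber pad at the back of the bay, never ramming it or forcing the neighbours hard, then let go so that it stays there, still pressing lightly on the pad. Leave the other things on the table alone.

Things in the scene. Friction and masses are not known exactly. Their poses are not given: they have to be found in the camera images.
- bottle: the loose amber bottle with black screw cap standing alone in front of the rack, at the left or the right: body 61 mm diameter, 121 mm tall, about 0.15 to 0.25 kg; straight up to 90 mm, then a shoulder; cap 28 mm diameter, free to grip only from 111 to 121 mm. In the row only its front and rear sides above 50 mm are free for fingers. Origin at the centre of its foot, z up; its yaw does not matter.
- rack: light wooden rack fixed to the table, open at the front and top, no floor (bottles stand on the table, z = 0). Origin on the table in the middle of the bay, on the row line: the row's axes start 0 to 4 mm in front of it. x points to the rear (the bottle goes in along +x), y left, z up. Rear blocks, 40 mm tall, stop the row's bottles at x = 38.5 mm; rear board 50 mm tall, x = 85 to 97 mm.
- rack_left_end (a point): inner face of the fixed left end board (70 mm tall), 152 mm left of the rack's origin, on the row line, 35 mm up; axes as the rack's. With row_1, row_2 and the bottle tight against it, the bottle's axis is 1 to 5 mm left of the bay's middle; farther left is rigid. The opening between row_2 and row_3 is at first 37 to 45 mm, narrower than the bottle.
- follower (a joint): sprung board (70 mm tall) at the right end of the row: 0 m at rest, face 140 mm right of the rack's origin; grows to 0.036 m as it yields to the right, 5 N at first and 0.1 N more per mm. The bottle needs it to yield some 5 to 12 mm. Friction between the squeezed bottles is some newtons and may drag neighbours rearward.
- rack_bay (a point): mouth of the bay between the rear blocks: 38.5 mm behind the rack's origin, 35 mm up; 75 mm wide; axes as the rack's. The bottle goes past the row line into it, to a rubber pad (46 mm wide, 14 to 48 mm up) on a spring: 2 N/mm, well damped, 3 mm travel, then rigid (pressing past that is ramming). The pad's setting is unknown: it first touches when the bottle's axis is 6 to 26 mm behind the rack's origin; feel for it.
- row_1: amber bottle of the row (61 mm diameter, 121 mm tall, same as the loose one); origin at the centre of its foot, z up. Leftmost.
- row_2: amber bottle of the row (61 mm diameter, 121 mm tall, same as the loose one); origin at the centre of its foot, z up. Second from the left, left neighbour of the gap.
- row_3: amber bottle of the row (61 mm diameter, 121 mm tall, same as the loose one); origin at the centre of its foot, z up. Third from the left, right neighbour of the gap.
- row_4: amber bottle of the row (61 mm diameter, 121 mm tall, same as the loose one); origin at the centre of its foot, z up. Rightmost, at the follower.
- jar: low white screw-lid jar, 66 mm diameter, 36 mm tall; bystander, to be left alone; origin at the centre of its underside. 
- small_bottle: small amber bottle, 38 mm diameter, 78 mm tall, left of the rack; bystander, to be left alone; origin at the centre of its underside. 
- tape: roll of masking tape, 104 mm diameter, 24 mm tall; bystander, to be left alone; origin at the centre of its underside. 
- wood_offcut: pine block 34 x 72 x 45 mm; bystander, to be left alone; origin at the centre of its underside. 
- marker: marker pen 136 mm long, 18 mm thick; bystander, to be left alone; origin at the centre of its underside. 
Mind the look-alikes: they are no part of the job. Leave any yellow look-alike of the row_2 alone. Leave any blue look-alike of the row_1 alone.

How it is judged:
On the way:
1. the bottle stands between its two neighbours, which have parted for it (x of bottle in the frame of rack between -0.012 and 0.035 m and y of bottle in the frame of rack between -0.012 and 0.012 m and height (world z) of bottle below 0.012 m and horizontal distance between row_2 and row_3 above 0.112 m), for 0.1 s.
At the end, for the whole second after the job is handed in: The bottle stands upright (within 0.12 rad) on the table mid-row, axis 3 to 33 mm behind the row line and within 10 mm of the bay's middle, released, at rest, still pressing the pad (over 0.25 N); the four others stand upright, at rest, -30 to +15 mm from the line, two either side (x of bottle in the frame of rack between 0.003 and 0.033 m and y of bottle in the frame of rack between -0.01 and 0.01 m and height (world z) of each of bottle, row_1, row_2, row_3, row_4 below 0.006 m and angle between each of bottle, row_1, row_2, row_3, row_4's own z axis and vertical below 0.12 rad and contact force between bottle and rack above 0.25 N and linear speed of each of bottle, row_1, row_2, row_3, row_4 below 0.01 m/s and contact force between bottle and the fingers below 0.05 N and x of row_1 in the frame of rack between -0.03 and 0.015 m and x of row_2 in the frame of rack between -0.03 and 0.015 m and x of row_3 in the frame of rack between -0.03 and 0.015 m and x of row_4 in the frame of rack between -0.03 and 0.015 m and y of row_2 in the frame of rack above 0.04 m and y of row_3 in the frame of rack below -0.04 m); the robot touches nothing.
It fails at once if the bottle is rammed against the rack or its pad (over 9 N) (contact force between bottle and rack above 9 N).
It fails at once if a neighbour is forced hard by the bottle (over 22 N) (contact force between bottle and row_2 above 22 N or contact force between bottle and row_3 above 22 N).
It fails at once if a bottle of the row tips by more than 0.35 rad (angle between any of row_1, row_2, row_3, row_4's own z axis and vertical above 0.35 rad).
It fails at once if a bystander is moved by more than 40 mm (distance of any of jar, small_bottle, wood_offcut, marker from where it was at the start of the episode above 0.04 m).
It also fails if it takes over 72 s, if anything falls off the work surface, if the arm or the gripper's body presses on something with over 40 N, if the wrist force passes 120 N, or if a joint passes its speed limit or range.

## Robot

A 7-joint arm with a two-finger parallel gripper is mounted at the origin on a cart in front of the work surface, level with it; the furniture and walls round the work are solid. World frame = base frame: x ahead of the robot, y to its left, z up, the work surface at z = 0. Lengths are in m, angles in rad, forces in N, time in s.
With the tool pointing down it reaches from about 0.35 to 0.9 m from the base axis. Payload 19.9 kg.
Tool frame: the origin (TCP) lies on the front face of the gripper's body, between the roots of the fingers; the fingertips stand 73 mm ahead of it and the grasp point (between the pads) lies 54 mm ahead of it; z points along the fingers, y is the direction in which the jaws open and shut (so a half turn about z gives the same grasp; the last joint's range is limited). The gripper opens to 85 mm and grips with 20 to 120 N. Pads are 22 mm wide; open, the fingers measure 114 mm over their backs; the gripper's body (76 mm by 85 mm) begins 54 mm behind the grasp point. The pads swing forward as they close: fully open they stand 13 mm farther back than shut.
Start: joints at [-0.042, 0.417, -0.01, 1.614, 0.005, 1.111, -0.053], TCP at [0.625, 0, 0.304] pointing down, gripper open.
Joint ranges: [-2.81, 2.81], [-0.39, 2.02], [-1.27, 1.25], [0.06, 2.57], [-1.19, 4.33], [0.19, 2], [-2.82, 2.82]. Speed limits (rad/s): [1.89, 1.89, 2.39, 2.39, 3.01, 3.01, 3.01].

## Interface

Orientations are given as a unit quaternion [w, x, y, z].
In Python, from plant import * gives the robot as it stands. Calls block until the motion is done:
- goto(position, orientation): joint-space move of the TCP to a pose.
- movel(position, vel=0.15, rot=None, until_force=None): straight line of the TCP; rot=None keeps the orientation; vel is the mean speed in m/s. With until_force (N) it stops when the force on the tool has changed by that much, and returns True; else False.
- move_joints(angles): joint-space move.
- let_go() and clamp(): open the fingers fully, or close them until they stop; the grip force is fixed at half the most.
- dwell(seconds).
- ik(position, orientation): joint angles nearest the present ones, or None.
- grab_frame(name): name is "scene" or "side" or "wrist"; returns a dict with "pixels" (480x640x3 uint8, blue, green, red), "depth" (480x640 float32, m along the optical axis (not along the pixel's ray), 0 where there is no reading), "mtx" (3x3 intrinsics, pixels), "D" ([k1, k2, p1, p2, k3] as OpenCV has them; the pictures are not rectified), "R" (3x3) and "t" (3): a world point X has camera coordinates R X + t; the wrist camera has in their place "hand_eye" (4x4, takes a point from camera to tool coordinates, whose origin is the TCP and whose axes are the flange's). Camera axes: x right, y down, z forward; pixel columns grow to the right and rows downward; lengths in m; the calibration is good to about 2 mm. A picture is of the moment at which its call begins: read the wrist's pose just before it.
A pose or a line that the arm cannot do raises Unreachable and nothing moves.
- job_done(): hands the job in, once; it reports no verdict.
Readings, each from a call of its own:
- get_time(): time.
- get_joints(): joint angles.
- get_qvel(): joint speeds.
- get_joint_efforts(): joint torques, N m.
- get_tcp_pos(): TCP position.
- get_orientation(): TCP orientation.
- get_force(): force on the tool from outside, world axes, zero at the start.
- get_ft_torque(): the same for the moment, N m.
- get_grip_width(): finger opening in m.
Only numpy, scipy, OpenCV 4.12 (cv2) and the standard library are available. Lean on these libraries where they do the work, as an engineer would, in place of code of your own. Each camera call takes 0.05 s, during which the arm holds its last target.

## Working session

There is one attempt and no reset: what is moved stays moved. The work goes in short steps, each a Python script; the robot and the scene stay as the last script left them, time stands still between calls to the robot, and variables do not carry over. Pictures are saved under pics/ and viewed, and the job is handed in when it is done.

```bash
ls; mkdir -p pics; python3 - <<'E'
from plant import *
import cv2,numpy as np
for n in ["scene","side","wrist"]:
    f=grab_frame(n); cv2.imwrite(f"pics/{n}0.png",f["pixels"]); np.savez(f"{n}0.npz",**f)
    print(n,f["mtx"].tolist(),f["D"],f.get("R"),f.get("t"),f.get("hand_eye"))
print(get_time(),get_tcp_pos(),get_orientation(),get_force(),get_grip_width())
E
```

```text
pics
scene [[526.4262781651527, 0.0, 321.66726284888887], [0.0, 526.4262781651527, 239.32144933858632], [0.0, 0.0, 1.0]] [-0.06703345  0.          0.          0.          0.        ] [[ 0.59689362 -0.80218513  0.01473169]
 [-0.34092606 -0.27021353 -0.90041883]
 [ 0.7262833   0.53243184 -0.43477455]] [-0.31689124  0.25605437  1.22970967] None
side [[557.6043846905321, 0.0, 319.2186838674909], [0.0, 557.6043846905321, 238.090654713182], [0.0, 0.0, 1.0]] [-0.05929609  0.          0.          0.          0.        ] [[-0.84511772 -0.53437782 -0.01471045]
 [-0.33616448  0.55263711 -0.76261764]
 [ 0.41565549 -0.63955655 -0.64668225]] [0.49143704 0.21523816 1.12690793] None
wrist [[396.12552409468776, 0.0, 319.7863024365992], [0.0, 396.12552409468776, 235.48437467276662], [0.0, 0.0, 1.0]] [0.00296655 0.         0.         0.         0.        ] None None [[ 4.95209998e-04 -9.54034975e-01 -2.99694880e-01  7.68158488e-02]
 [ 9.99999390e-01  7.68487858e-04 -7.93989536e-04  3.96386440e-04]
 [ 9.87805664e-04 -2.99694304e-01  9.54034773e-01 -6.84365321e-02]
 [ 0.00000000e+00  0.00000000e+00  0.00000000e+00  1.00000000e+00]]
0.15 [6.24810568e-01 1.31769028e-05 3.03428636e-01] [-3.05223103e-04  7.07099378e-01  7.07114032e-01 -3.49617355e-04] [-0.33769893  0.64505827 -0.27368247] 0.08519014734340652
```

View pics/scene0.png

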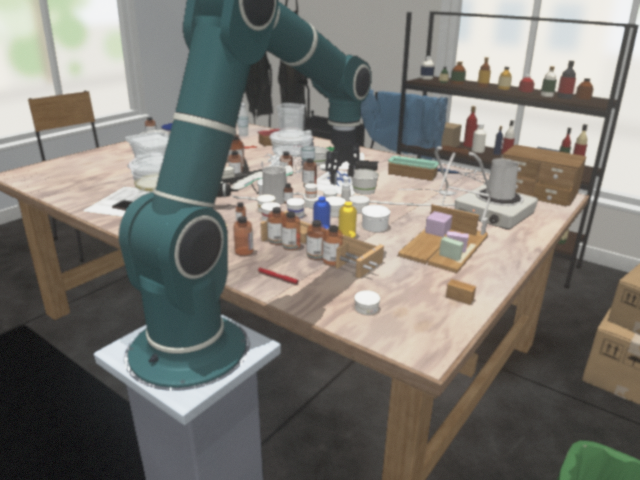

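View pics/side0.png

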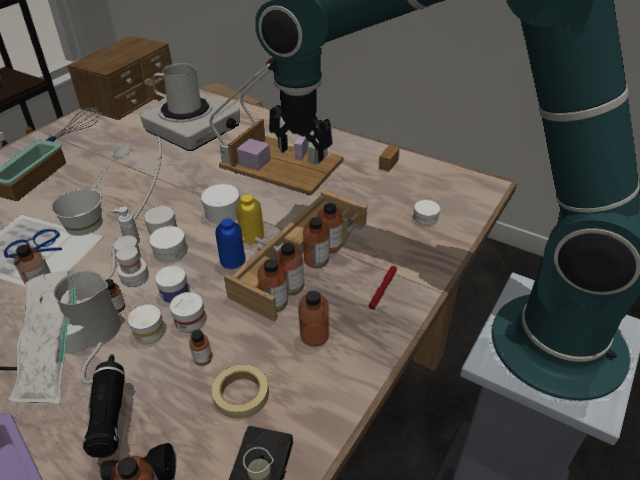

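View pics/wrist0.png

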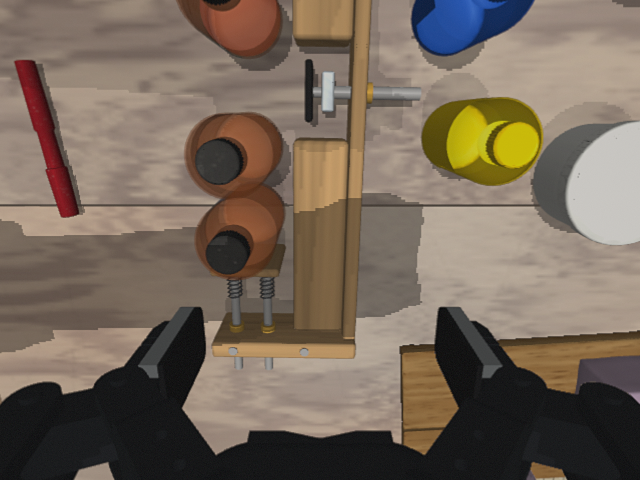

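```bash
cat > h.py <<'E'
import cv2,numpy as np
from scipy.spatial.transform import Rotation as Ro
def campose(f,p=None,q=None):
    "returns Rwc, origin"
    if "hand_eye" in f:
        T=np.eye(4);T[:3,:3]=Ro.from_quat([q[1],q[2],q[3],q[0]]).as_matrix();T[:3,3]=p
        M=T@f["hand_eye"]; return M[:3,:3],M[:3,3]
    R=np.array(f["R"]);return R.T,-R.T@np.array(f["t"])
def rays(f,uv,pose):
    uv=np.asarray(uv,float).reshape(-1,1,2)
    n=cv2.undistortPoints(uv,f["mtx"],f["D"])[:,0]
    d=np.c_[n,np.ones(len(n))]@pose[0].T
    return pose[1],d   # X=o+s d, s=optical depth
def onplane(f,uv,z,pose):
    o,d=rays(f,uv,pose); s=(z-o[2])/d[:,2]; return o+s[:,None]*d
def bydepth(f,uv,pose):
    o,d=rays(f,uv,pose); uv=np.asarray(uv).reshape(-1,2).astype(int)
    s=f["depth"][uv[:,1],uv[:,0]]; return o+s[:,None]*d
def tri(list_):
    "list of (o,d) -> least squares point, residual"
    A=np.zeros((3,3));b=np.zeros(3)
    for o,d in list_:
        d=d/np.linalg.norm(d);P=np.eye(3)-np.outer(d,d);A+=P;b+=P@o
    X=np.linalg.solve(A,b)
    return X,[np.linalg.norm((np.eye(3)-np.outer(d,d)/(d@d))@(X-o)) for o,d in list_]
E
python3 - <<'E'
from h import *
f=dict(np.load("side0.npz"));ps=campose(f)
uv=[[313,298],[270,267],[289,249],[316,225],[330,211]]
print(onplane(f,uv,.121,ps).round(3)); print(bydepth(f,uv,ps).round(3))
f=dict(np.load("wrist0.npz"))
pw=campose(f,[.6248,0,.3034],[-3.05e-4,.7071,.7071,-3.5e-4])
print(pw)
print(onplane(f,[[218,162],[228,252]],.121,pw).round(3),bydepth(f,[[218,162],[228,252],[309,92],[330,345]],pw).round(3))
E
```

```text
[[ 0.435  0.25   0.121]
 [ 0.557  0.223  0.121]
 [ 0.556  0.157  0.121]
 [ 0.55   0.06   0.121]
 [ 0.55  -0.     0.121]]
[[ 0.435  0.25   0.121]
 [ 0.557  0.223  0.121]
 [ 0.556  0.157  0.12 ]
 [ 0.551  0.058  0.12 ]
 [ 0.552 -0.003  0.118]]
(array([[ 9.99998045e-01,  1.04612805e-03, -1.67772049e-03],
       [ 4.95117657e-04, -9.54015900e-01, -2.99755595e-01],
       [-1.91415476e-03,  2.99754178e-01, -9.54014554e-01]]), array([0.62525978, 0.0768202 , 0.37183125]))
[[ 0.561  0.046  0.121]
 [ 0.563 -0.014  0.121]] [[ 0.56   0.046  0.119]
 [ 0.563 -0.014  0.119]
 [ 0.616  0.091  0.047]
 [ 0.634 -0.126  0.058]]
```

```bash
python3 - <<'E'
from plant import *
from h import *
q=[0,.70711,.70711,0]
def shot(n,p):
    goto(p,q); dwell(.3)
    p,o=get_tcp_pos(),get_orientation(); f=grab_frame("wrist")
    cv2.imwrite(f"pics/{n}.png",f["pixels"]); np.savez(f"{n}.npz",p=p,q=o,**f); print(n,p,o,get_time())
shot("wA",[.52,.20,.45]); shot("wB",[.55,.27,.50])
for n in ["scene","side"]:
    f=grab_frame(n); cv2.imwrite(f"pics/{n}1.png",f["pixels"]); np.savez(f"{n}1.npz",**f)
print(get_force())
E
```

```text
wA [0.52033501 0.19943901 0.4494827 ] [-1.56540198e-04  7.07463558e-01  7.06749707e-01 -3.76124515e-04] 1.55
wB [0.54994934 0.26923392 0.49988634] [ 5.21825193e-05  7.07450246e-01  7.06763127e-01 -1.68499819e-04] 2.35
[ 0.23346948 -0.03890673 -0.34946099]
```

View pics/wA.png

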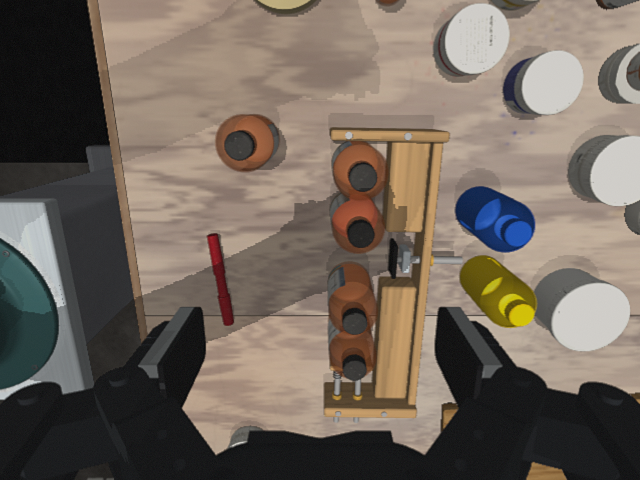

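View pics/wB.png

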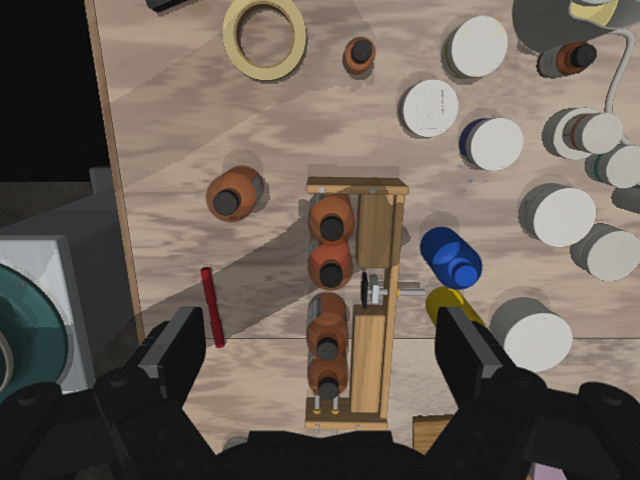

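```bash
python3 -c "
import cv2
a=cv2.imread('pics/side1.png')[180:360,200:400];cv2.imwrite('pics/side1z.png',cv2.resize(a,None,fx=3.3,fy=3.3,interpolation=cv2.INTER_CUBIC))"
```

```text
(no output)
```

View pics/side1z.png

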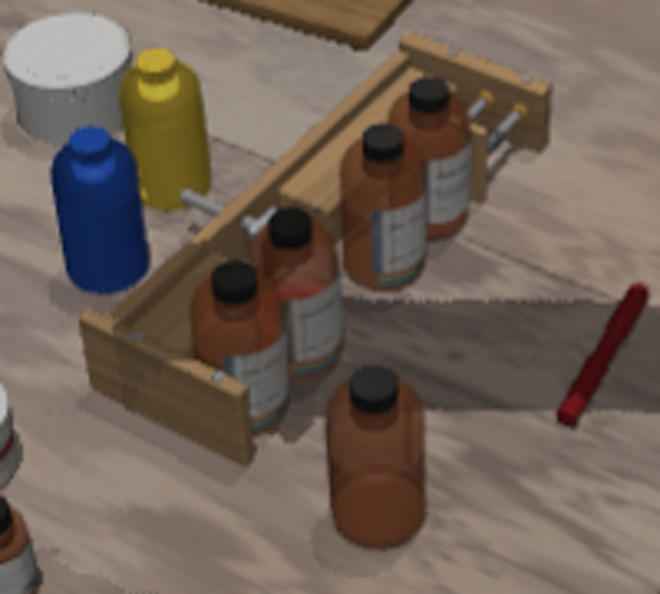

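```bash
cat > m.py <<'E'
from h import *
V={}
for n in ["wA","wB","side1","scene1"]:
    f=dict(np.load(n+".npz")); ps=campose(f,f.get("p"),f.get("q"))
    h,w=f["depth"].shape; uv=np.stack(np.meshgrid(np.arange(w),np.arange(h)),-1).reshape(-1,2)
    P=bydepth(f,uv,ps).reshape(h,w,3); P[f["depth"]==0]=np.nan
    V[n]=(f,ps,P)
E
python3 - <<'E'
from m import *
C={}
for n,(f,ps,P) in V.items():
    dark=f["pixels"].max(2)<75
    m=(dark&(abs(P[...,2]-.12)<.006)&(P[...,0]>.35)&(P[...,0]<.65)&(P[...,1]>-.1)&(P[...,1]<.32)).astype(np.uint8)
    k,l,st,ce=cv2.connectedComponentsWithStats(m)
    for i in range(1,k):
        if st[i,4]<(40 if n[0]=="w" else 10): continue
        X=onplane(f,ce[i],.121,ps)[0]; mz=np.median(P[l==i][:,2])
        print(n,ce[i].round(1),st[i,4],X.round(4),mz.round(4))
        C.setdefault(round(float(X[1])/.03),[]) 
        o,d=rays(f,ce[i],ps); C.setdefault('all',[]).append((n,X,o,d[0]))
L=C['all']
for n,X,o,d in [l for l in L if l[0]=="wB"]:
    g=[l for l in L if np.linalg.norm(l[1][:2]-X[:2])<.025]
    T,r=tri([(l[2],l[3]) for l in g]); print("tri",[l[0] for l in g],T.round(4),np.round(r,4))
E
```

```text
wA [238.4 145.2] 642 [0.4404 0.2442 0.121 ] 0.1191
wA [362.6 177.2] 618 [0.5631 0.2128 0.121 ] 0.1191
wA [360.3 234.3] 556 [0.5626 0.1528 0.121 ] 0.1189
wA [354.2 322.3] 461 [0.5589 0.0488 0.121 ] 0.119
wA [354.1 368.9] 412 [ 0.5603 -0.0127  0.121 ] 0.1188
wB [225.  202.9] 473 [0.4405 0.2449 0.121 ] 0.1191
wB [331.3 228.9] 443 [0.5634 0.2135 0.121 ] 0.1191
wB [330.6 276.2] 408 [0.563  0.1532 0.121 ] 0.1188
wB [327.1 350.1] 351 [0.5592 0.049  0.121 ] 0.1191
wB [327.6 389.7] 323 [ 0.5603 -0.0126  0.121 ] 0.1188
side1 [329.4 207.6] 87 [ 0.558  -0.0103  0.121 ] 0.1192
side1 [315.8 222.1] 98 [0.5562 0.051  0.121 ] 0.1196
side1 [287.5 247.8] 115 [0.5604 0.1558 0.121 ] 0.1192
side1 [270.6 264.4] 125 [0.5607 0.2162 0.121 ] 0.1195
side1 [313. 297.] 153 [0.4368 0.2481 0.121 ] 0.1194
scene1 [276.2 210. ] 13 [0.5498 0.1976 0.121 ] 0.1189
scene1 [290.6 213.9] 21 [0.5543 0.1414 0.121 ] 0.1194
scene1 [241.9 220.1] 17 [0.424  0.2266 0.121 ] 0.1166
tri ['wA', 'wB', 'side1', 'scene1'] [0.4393 0.2428 0.1127] [0.0009 0.0008 0.0018 0.0014]
tri ['wA', 'wB', 'side1', 'scene1'] [0.5642 0.211  0.1136] [0.0007 0.0007 0.0013 0.0008]
tri ['wA', 'wB', 'side1', 'scene1'] [0.5638 0.1506 0.1153] [0.0007 0.0006 0.0006 0.001 ]
tri ['wA', 'wB', 'side1'] [0.5593 0.0461 0.1165] [0.0001 0.0002 0.0001]
tri ['wA', 'wB', 'side1'] [ 0.5606 -0.0152  0.1172] [0.0002 0.0004 0.0005]
```

```bash
python3 - <<'E'
from m import *
for n in ["wA","wB"]:
    f,ps,P=V[n]
    x,y,z=P[...,0],P[...,1],P[...,2]
    b,g,r=[f["pixels"][...,i].astype(int) for i in range(3)]
    reg=(x>.45)&(x<.72)&(y>-.13)&(y<.32)
    for nm,z0 in [("end",.07),("board",.05),("block",.04)]:
        m=(reg&(abs(z-z0)<.004)&(r>b+35)&(r>80)).astype(np.uint8)
        m=cv2.morphologyEx(m,cv2.MORPH_OPEN,np.ones((3,3)))
        k,l,st,ce=cv2.connectedComponentsWithStats(m)
        for i in range(1,k):
            if st[i,4]<120: continue
            vv,uu=np.nonzero(l==i); W=onplane(f,np.c_[uu,vv],z0,ps)[:,:2].astype(np.float32)
            rc=cv2.minAreaRect(W*1000)
            print(n,nm,st[i],cv2.boxPoints(rc).round(0).tolist(),np.round(rc[2],2))
# pad
f,ps,P=V["wA"]
print(P[245:275:4,385:420:4].round(3)[:,:, [0,1,2]].tolist()[2])
E
```

```text
wA end [331 130  16  10 146] [[532.0, 247.0], [549.0, 247.0], [549.0, 256.0], [532.0, 256.0]] 89.97
wA end [352 130  54  12 531] [[555.0, 246.0], [613.0, 244.0], [613.0, 256.0], [555.0, 257.0]] 88.5
wA end [410 131  39  11 381] [[619.0, 245.0], [661.0, 245.0], [661.0, 255.0], [619.0, 255.0]] 89.95
wA board [ 394  142   49  266 2264] [[625.0, -128.0], [654.0, -129.0], [672.0, 241.0], [643.0, 243.0]] 87.27
wA board [354 403  39   4 139] [[569.0, -121.0], [569.0, -127.0], [623.0, -127.0], [623.0, -121.0]] 0.08
wA block [ 387  142   43   90 3239] [[603.0, 132.0], [649.0, 131.0], [650.0, 241.0], [604.0, 242.0]] 89.04
wA block [ 375  287   42  116 3629] [[598.0, -127.0], [644.0, -128.0], [647.0, 55.0], [601.0, 55.0]] 89.11
wB end [324 185  46   9 345] [[555.0, 246.0], [612.0, 246.0], [612.0, 256.0], [555.0, 256.0]] 89.98
wB end [376 186  32   9 266] [[621.0, 245.0], [661.0, 245.0], [661.0, 255.0], [621.0, 255.0]] 89.98
wB board [ 374  195   30  226 1640] [[636.0, -127.0], [655.0, -128.0], [670.0, 239.0], [651.0, 240.0]] 87.66
wB block [ 358  195   37   73 2287] [[603.0, 133.0], [649.0, 132.0], [651.0, 237.0], [605.0, 238.0]] 88.93
wB block [ 351  315   35   99 2756] [[599.0, -122.0], [645.0, -123.0], [648.0, 55.0], [602.0, 56.0]] 88.92
[[0.61, 0.088, 0.0], [0.612, 0.095, 0.02], [0.612, 0.105, 0.047], [0.618, 0.104, 0.045], [0.625, 0.101, 0.036], [0.628, 0.104, 0.045], [0.633, 0.105, 0.046], [0.648, 0.089, 0.004], [0.649, 0.097, 0.024]]
```

```bash
python3 - <<'E'
from m import *
for n in ["wA","wB"]:
    f,ps,P=V[n]; x,y,z=P[...,0],P[...,1],P[...,2]
    m=((f["pixels"].max(2)<60)&(x>.59)&(x<.65)&(y>.06)&(y<.13)&(z>.04)&(z<.055))
    vv,uu=np.nonzero(m); W=onplane(f,np.c_[uu,vv],.048,ps)
    print(n,len(W),np.percentile(W,[1,10,50,90,99],axis=0)[:,:2].round(4).tolist(), np.median(z[m]))
    r=f["pixels"].astype(int); m=(r[...,2]>r[...,1]+60)&(r[...,2]>90)&(r[...,1]<50)&(x<.46)&(y<.16)
    vv,uu=np.nonzero(m); W=onplane(f,np.c_[uu,vv],.012,ps); print("marker",W.min(0),W.max(0))
E
```

```text
wA 178 [[0.6107, 0.0712], [0.6113, 0.0763], [0.614, 0.0946], [0.6166, 0.1124], [0.6173, 0.1173]] 0.0458699091915247
marker [ 0.3696567  -0.01644851  0.012     ] [0.38809457 0.11645649 0.012     ]
wB 134 [[0.611, 0.0714], [0.6117, 0.0763], [0.6142, 0.0939], [0.6168, 0.1127], [0.6175, 0.1174]] 0.04578521884216097
marker [ 0.36957192 -0.01763803  0.012     ] [0.39210863 0.11637809 0.012     ]
```

```bash
cat > r.py <<'E'
from plant import *
from h import *
YAW=-0.018; O=np.array([.5637,.0940])
ax=np.array([np.cos(YAW),np.sin(YAW)]); ay=np.array([-np.sin(YAW),np.cos(YAW)])
def W(x,y): return O+x*ax+y*ay          # rack -> world xy
def K(p): d=np.asarray(p)[:2]-O; return np.array([d@ax,d@ay])
_q=(Ro.from_euler('z',YAW)*Ro.from_quat([.70710678,.70710678,0,0])).as_quat(); Q=[_q[3],_q[0],_q[1],_q[2]]
def shot(n,cam="wrist"):
    p,o=get_tcp_pos(),get_orientation(); f=grab_frame(cam)
    cv2.imwrite(f"pics/{n}.png",f["pixels"]); np.savez(f"{n}.npz",p=p,q=o,**f)
E
python3 - <<'E'
from r import *
B=[.440,.2445]
goto([*B,.26],Q); dwell(.2)
print(get_tcp_pos(),get_force())
r=movel([*B,.130],vel=.1,until_force=6); dwell(.2)
print(r,get_tcp_pos(),get_force(),get_time()); shot("g0","side"); shot("g0w")
E
```

```text
[0.44069577 0.24477753 0.26068095] [ 0.11862374  0.59377855 -0.63730987]
False [0.44012077 0.24456863 0.13032393] [-0.99325185  0.60989866 -0.18628928] 5.3333
```

View pics/g0.png

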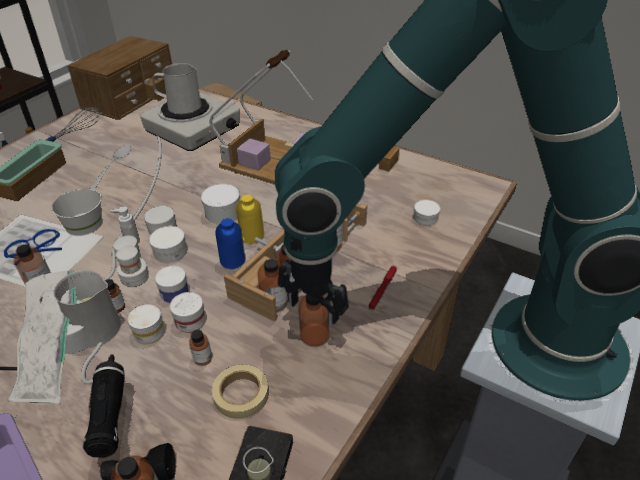

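View pics/g0w.png

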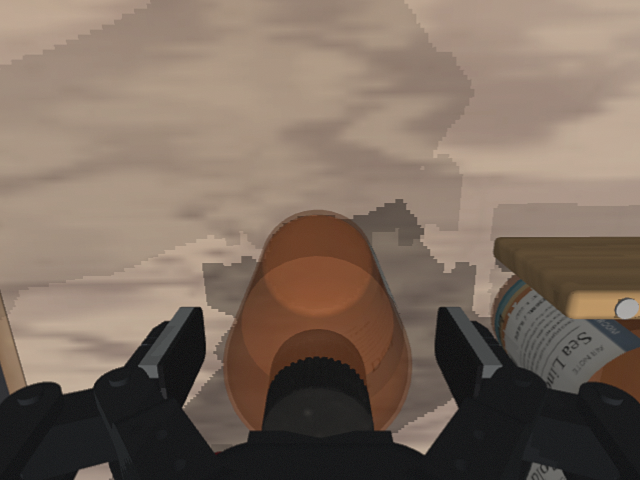

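The wrist view shows the bottle centred between the open pads (cap at column ~319, pads at ~190 and ~450), and the side view shows the gripper over it clear of the rack. I'm closing the grip now.

```bash
python3 - <<'E'
from r import *
clamp(); dwell(.3)
print(get_grip_width(),get_tcp_pos(),get_force(),get_time()); shot("g1w")
p=get_tcp_pos()
movel([.462,.20,p[2]],vel=.06); print(get_force())
movel([*W(-.062,.0),p[2]],vel=.08); dwell(.3)
print(get_grip_width(),get_tcp_pos(),K(get_tcp_pos()),get_force(),get_time()); shot("g2w"); shot("g2","side")
E
```

```text
0.05789063051833033 [0.43996415 0.24459318 0.13029546] [-2.40801266 -0.85057015  7.32314011] 6.1083
[ 1.30741351 -1.71286651  4.9915706 ]
0.05773461707578831 [0.50167368 0.09537781 0.13031874] [-0.06204107  0.00026117] [0.27253871 0.83191952 4.77005588] 8.9833
```

View pics/g2w.png

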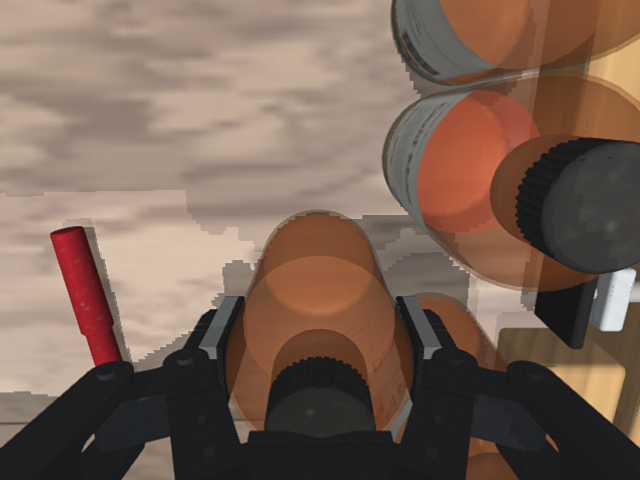

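View pics/g2.png

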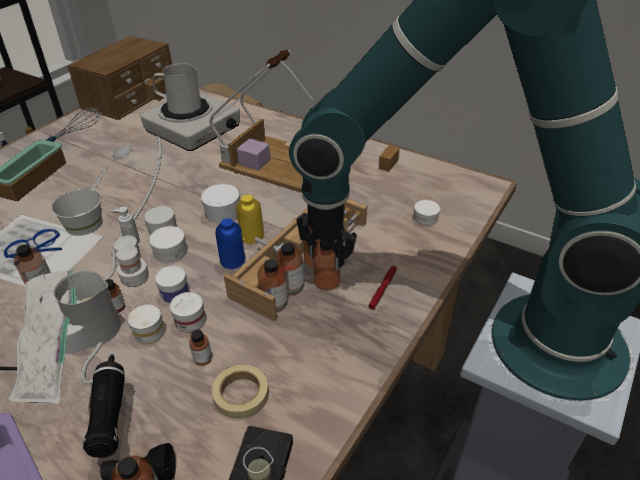

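Grip holds (width 57.7 mm). The wrist view shows row_2 to the right and front of the bottle, and the pad visible near (565,310). The bottle presses the table with ~5 N, so I'll ease it up slightly, then push in small steps.

```bash
python3 - <<'E'
from r import *
p=get_tcp_pos(); z=p[2]
for i in range(4):
    F=get_force()
    print(round(z,4),F.round(2) if hasattr(F,'round') else F)
    if F[2]<1: break
    z+=.0005; movel([*W(-.062,0),z],vel=.01); dwell(.15)
open("z.txt","w").write(str(z))
F0=np.array(get_force())
x=-.062
while x<-.0301:
    x=x+.004; movel([*W(x,0),z],vel=.02)
    F=np.array(get_force()); t=K(get_tcp_pos())*1000
    print(round(x*1000,1),t.round(2),F.round(2))
    if np.linalg.norm((F-F0)[:2])>16: print("stop");break
print(get_time())
E
```

```text
0.1303 [-0.58  0.82  4.52]
0.1308 [-0.04 -0.2  -2.13]
-58.0 [-5.789e+01 -1.000e-02] [-0.52 -0.87 -1.82]
-54.0 [-5.392e+01 -1.000e-02] [ 0.69  0.   -1.97]
-50.0 [-49.91  -0.  ] [-0.3   0.22 -2.36]
-46.0 [-45.92  -0.  ] [-0.83  0.81 -1.39]
-42.0 [-4.191e+01  1.000e-02] [-0.2   0.3  -3.01]
-38.0 [-3.796e+01  1.000e-02] [-0.84  0.79 -2.17]
-34.0 [-33.91   0.  ] [-0.12  0.48 -2.6 ]
-30.0 [-2.99e+01 -1.00e-02] [ 0.27  0.44 -3.14]
12.2833
```

```bash
cat > step.py <<'E'
from r import *
import sys
x,xe,dx,v,lim,slope=map(float,sys.argv[1:7]); y=float(sys.argv[7]) if len(sys.argv)>7 else 0.
z=float(open("z.txt").read())
prev=None
while x<xe-1e-6:
    x+=dx; hit=movel([*W(x,y),z],vel=v); dwell(.1)
    F=np.mean([get_force() for _ in range(4)],0); t=K(get_tcp_pos())*1000
    fx=F[:2]@ax; fy=F[:2]@ay
    print(round(x*1000,1),t.round(2),"fx %.2f fy %.2f fz %.2f"%(fx,fy,F[2]),np.round(get_ft_torque(),2))
    if abs(fx)>lim or abs(fy)>lim: print("LIMIT");break
print(get_time(),get_grip_width())
E
python3 step.py -.030 -.008 .002 .012 14 0
```

```text
-28.0 [-2.8e+01  1.0e-02] fx -0.36 fy 0.06 fz -1.67 [ 0.1   0.   -0.01]
-26.0 [-26.     0.04] fx -0.22 fy 0.54 fz -3.28 [ 0.24  0.07 -0.03]
-24.0 [-23.97  -0.03] fx -0.87 fy 0.78 fz -1.83 [ 0.2   0.05 -0.03]
-22.0 [-22.    -0.04] fx -1.13 fy 1.54 fz -2.64 [0.28 0.01 0.01]
-20.0 [-20.12   0.15] fx -2.79 fy 4.07 fz -2.07 [ 0.87  0.57 -0.03]
-18.0 [-18.32   0.39] fx -3.87 fy 5.41 fz -2.42 [1.28 0.94 0.01]
-16.0 [-16.62   0.82] fx -6.03 fy 7.50 fz -2.04 [ 1.75  1.35 -0.04]
-14.0 [-14.7    0.92] fx -6.24 fy 7.36 fz -2.20 [ 1.94  1.38 -0.08]
-12.0 [-12.62   0.88] fx -5.21 fy 8.20 fz -2.91 [ 1.88  1.28 -0.06]
-10.0 [-10.67   0.87] fx -5.46 fy 7.69 fz -1.87 [ 1.81  1.41 -0.06]
-8.0 [-8.71  0.91] fx -6.14 fy 6.68 fz -2.91 [ 1.89  1.44 -0.13]
16.8667 0.05766161763721443
```

```bash
python3 step.py -.008 .008 .002 .012 14 0; python3 - <<'E'
from r import *
shot("i1w"); shot("i1","side")
E
```

```text
-6.0 [-6.69  0.91] fx -6.01 fy 7.15 fz -2.55 [ 1.87  1.34 -0.11]
-4.0 [-4.64  0.89] fx -4.49 fy 7.69 fz -2.05 [ 1.92  1.32 -0.13]
-2.0 [-2.49  0.86] fx -5.11 fy 7.00 fz -3.04 [ 1.85  1.08 -0.11]
0.0 [-0.05  0.66] fx -1.02 fy 6.03 fz -3.52 [ 1.66  0.42 -0.03]
2.0 [2.21 0.62] fx -0.32 fy 6.75 fz -4.40 [ 1.52  0.   -0.02]
4.0 [4.37 0.6 ] fx -0.32 fy 5.81 fz -3.79 [ 1.38 -0.1   0.05]
6.0 [6.46 0.56] fx 0.40 fy 5.26 fz -3.93 [ 1.36 -0.17  0.04]
8.0 [8.57 0.56] fx 1.30 fy 5.85 fz -2.49 [ 1.24 -0.31  0.05]
20.2 0.057812131632949335
```

View pics/i1w.png

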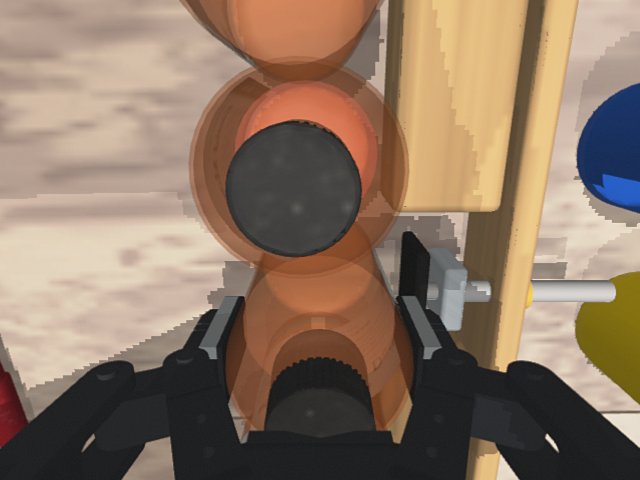

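View pics/i1.png

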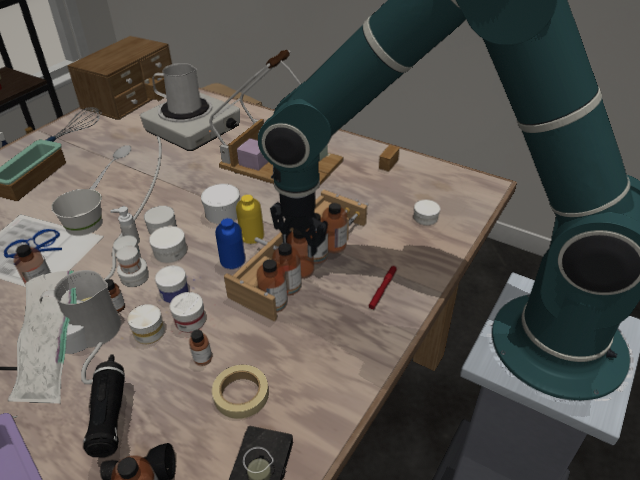

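The row is upright and the bottle sits between its neighbours (wrist view: row_2's cap at (293,188), upright; the pad's black face at column ~413, still just ahead). Next I'll creep forward in small steps to feel for the pad.

```bash
python3 step.py .008 .013 .001 .01 8 0; python3 step.py .013 .016 .0005 .008 5 0
```

```text
9.0 [9.57 0.49] fx 0.95 fy 4.55 fz -2.34 [ 1.22 -0.28 -0.01]
10.0 [10.53  0.42] fx 1.02 fy 5.00 fz -1.24 [ 1.28 -0.33 -0.  ]
11.0 [11.36  0.46] fx -0.60 fy 5.52 fz -1.76 [ 1.33 -0.09 -0.01]
12.0 [12.21  0.48] fx -1.07 fy 6.10 fz -1.24 [ 1.35  0.14 -0.01]
13.0 [13.18  0.42] fx -1.00 fy 4.81 fz -2.38 [ 1.33  0.12 -0.04]
22.05 0.05770547421975929
13.5 [13.6   0.41] fx -0.52 fy 5.19 fz -2.00 [ 1.32  0.19 -0.04]
LIMIT
22.4 0.057248067878815735
```

```bash
python3 step.py .0135 .0165 .0005 .008 8 0;python3 - <<'E'
from r import *
shot("i2w")
E
```

```text
14.0 [14.1   0.39] fx -0.61 fy 6.39 fz -2.83 [ 1.34  0.2  -0.09]
14.5 [14.56  0.41] fx -0.13 fy 5.15 fz -1.70 [ 1.33  0.19 -0.07]
15.0 [15.1   0.37] fx -0.58 fy 4.93 fz -2.13 [ 1.31  0.16 -0.04]
15.5 [15.62  0.35] fx -0.41 fy 4.50 fz -2.41 [ 1.27  0.17 -0.07]
16.0 [16.13  0.36] fx -1.81 fy 5.75 fz -1.90 [ 1.28  0.12 -0.03]
16.5 [16.65  0.33] fx -0.16 fy 4.62 fz -2.26 [ 1.25  0.12 -0.05]
24.5 0.05758167318105832
```

View pics/i2w.png

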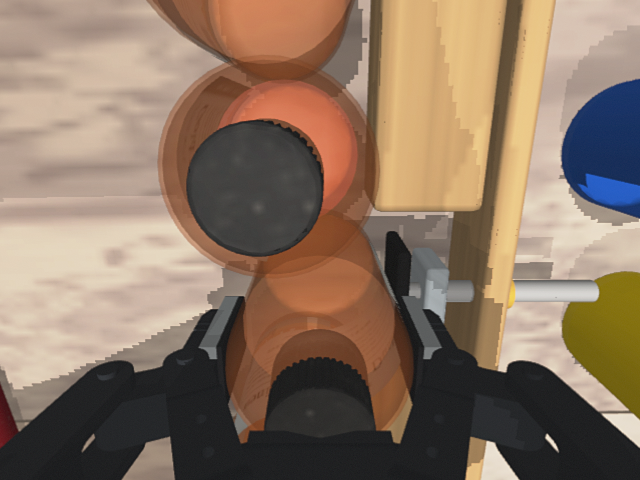

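Neighbours are upright. The pad's face is at columns ~388–405, almost touching the bottle's rear. I'll continue in 0.5 mm steps, watching fx and the smoother ty moment.

```bash
sed -i 's/^prev=None/ty0=None/; s/    if abs(fx)>lim.*/    ty=get_ft_torque()[1]; ty0=ty if ty0 is None else ty0\n    if abs(fx)>lim or abs(fy)>lim or (slope>0 and abs(ty-ty0)>slope): print("LIMIT");break/' step.py
python3 step.py .0165 .0195 .0005 .008 8 0.2
```

```text
17.0 [17.15  0.32] fx -1.20 fy 4.89 fz -3.39 [ 1.27  0.07 -0.09]
17.5 [17.67  0.34] fx -1.07 fy 5.66 fz -2.41 [ 1.2   0.   -0.08]
18.0 [18.19  0.33] fx -0.34 fy 5.12 fz -2.66 [ 1.22  0.05 -0.04]
18.5 [18.71  0.3 ] fx -0.98 fy 4.91 fz -2.42 [ 1.19 -0.05 -0.03]
19.0 [19.2   0.25] fx -0.01 fy 4.96 fz -2.64 [ 1.15 -0.04  0.02]
19.5 [19.65  0.21] fx -0.27 fy 4.84 fz -2.24 [ 1.18  0.05 -0.01]
26.65 0.057968768191157205
```

```bash
python3 step.py .0195 .0211 .0004 .008 8 0.15;python3 - <<'E'
from r import *
shot("i3w")
a=cv2.imread("pics/i1w.png");b=cv2.imread("pics/i2w.png");c=cv2.imread("pics/i3w.png")
cv2.imwrite("pics/cmp.png",cv2.resize(np.hstack([i[210:340,340:540] for i in(a,b,c)]),None,fx=1.33,fy=1.33))
E
```

```text
19.9 [19.97  0.16] fx -0.96 fy 5.39 fz -1.65 [ 1.11  0.19 -0.03]
20.3 [20.29  0.16] fx -0.19 fy 5.02 fz -1.80 [1.15 0.23 0.06]
20.7 [20.6   0.16] fx -0.94 fy 5.27 fz -1.16 [ 1.08  0.42 -0.02]
LIMIT
27.7 0.05796896556816666
```

View pics/cmp.png

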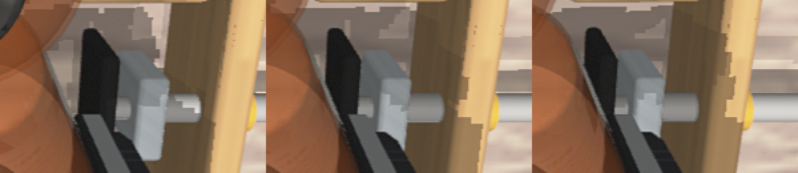

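Contact with the pad is felt: ty has risen from 0.0 to 0.42 N·m since x≈19.4 mm, and the TCP now lags its command. That means about 1.2 mm of pad compression. Before letting go, I'll unload sideways and onto the table.

```bash
python3 - <<'E'
from r import *
z=float(open("z.txt").read()); x=.0207; y=0
def rep(s):
    dwell(.1); F=np.mean([get_force() for _ in range(4)],0)
    print(s,(K(get_tcp_pos())*1000).round(2),"fx %.2f fy %.2f fz %.2f"%(F[:2]@ax,F[:2]@ay,F[2]),np.round(get_ft_torque(),2)); return F
for i in range(12):
    y+=.0005; movel([*W(x,y),z],vel=.008); F=rep("y%.1f"%(y*1e3))
    if F[:2]@ay<0.7 : break
for i in range(3):
    if F[2]>0: break
    z-=.0002; movel([*W(x,y),z],vel=.005); F=rep("z")
open("z.txt","w").write(str(z)); open("y.txt","w").write(str(y)); print(get_time())
E
```

```text
y0.5 [20.63  0.49] fx -2.31 fy 3.36 fz -1.49 [ 0.86  0.36 -0.02]
y1.0 [20.68  0.97] fx -1.19 fy 2.23 fz -2.77 [0.73 0.38 0.03]
y1.5 [20.69  1.53] fx -1.00 fy 2.57 fz -2.32 [ 0.82  0.39 -0.  ]
y2.0 [20.69  2.08] fx -1.29 fy 3.51 fz -1.84 [ 0.83  0.33 -0.05]
y2.5 [20.71  2.55] fx -1.49 fy 3.61 fz -2.22 [0.79 0.36 0.02]
y3.0 [20.7   3.03] fx -0.97 fy 2.74 fz -3.07 [0.84 0.34 0.03]
y3.5 [20.69  3.46] fx -1.37 fy 2.83 fz -3.55 [0.67 0.35 0.02]
y4.0 [20.72  3.9 ] fx -1.60 fy 0.92 fz -2.62 [ 0.34  0.32 -0.02]
y4.5 [20.72  4.26] fx -0.98 fy -1.80 fz -1.80 [-0.32  0.28 -0.03]
z [20.72  4.39] fx -0.85 fy -1.32 fz -1.48 [-0.47  0.36 -0.12]
z [20.72  4.46] fx -1.47 fy -1.84 fz -1.02 [-0.49  0.32  0.01]
z [20.72  4.49] fx -4.20 fy -2.41 fz 4.26 [-0.61  0.82 -0.1 ]
31.95
```

```bash
python3 - <<'E'
from r import *
z=float(open("z.txt").read())+.00012; y=.0041;x=.0207
def rep(s):
    dwell(.1); F=np.mean([get_force() for _ in range(4)],0)
    print(s,(K(get_tcp_pos())*1000).round(2),"fx %.2f fy %.2f fz %.2f"%(F[:2]@ax,F[:2]@ay,F[2]),np.round(get_ft_torque(),2))
movel([*W(x,y),z],vel=.008); rep("pre"); shot("p0w")
let_go(); dwell(.3); rep("open"); print(get_grip_width()); shot("p1w"); shot("p1","side"); print(get_time())
E
```

```text
pre [20.73  4.24] fx -2.79 fy -0.30 fz 2.49 [-0.14  0.59 -0.01]
open [20.7  4.1] fx -0.30 fy 0.01 fz 0.85 [ 0.02  0.05 -0.01]
0.08517704192610795
33.2417
```

View pics/p1w.png

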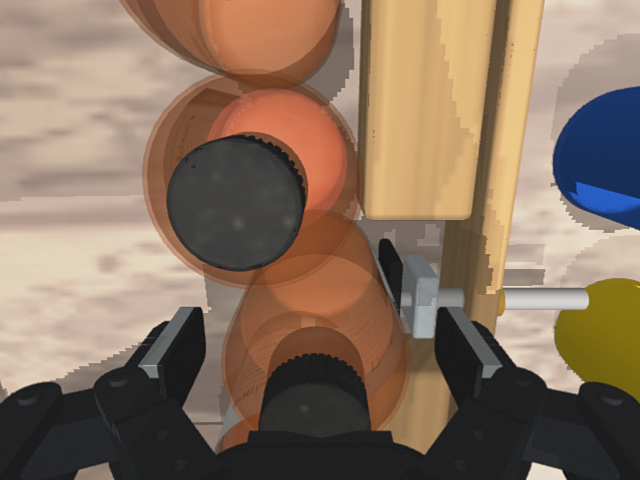

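View pics/p0w.png

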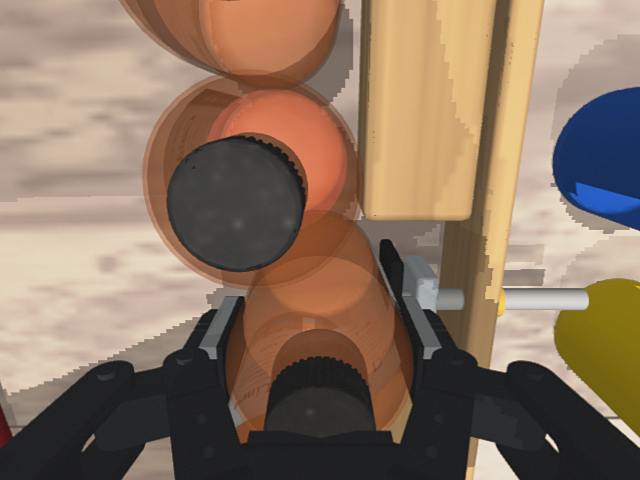

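```bash
python3 - <<'E'
from h import *
a=cv2.imread("pics/p0w.png").astype(np.float32).mean(2);b=cv2.imread("pics/p1w.png").astype(np.float32).mean(2)
for nm,(v0,v1,u0,u1) in dict(pad=(238,262,370,412),plate=(255,262,408,450),block=(180,216,350,380),row2cap=(150,250,170,215),cap=(380,425,255,300),capR=(380,425,345,385),board=(230,270,480,520)).items():
    A=a[v0:v1,u0:u1];B=b[v0:v1,u0:u1]
    print(nm,cv2.phaseCorrelate(A-A.mean(),B-B.mean(),cv2.createHanningWindow(A.shape[::-1],cv2.CV_32F)))
for v in (244,250,256): print(a[v,374:412:1].astype(int).tolist(),'\n',b[v,374:412].astype(int).tolist())
o=np.hstack([cv2.imread(f"pics/{n}.png")[225:300,350:450] for n in("p0w","p1w")]); cv2.imwrite("pics/cmp2.png",cv2.resize(o,None,fx=4,fy=4,interpolation=0))
f=dict(np.load("p1w.npz"));print(bydepth(f,[[315,405],[235,205]],campose(f,f["p"],f["q"])))
E
```

```text
pad ((-0.2870614415471451, -0.3215604673908654), 1.0412093498088695)
plate ((0.7720032618192079, 0.18092832829161187), 0.9607051915592617)
block ((0.41809334752503524, 0.23072875350315059), 1.0578646116786532)
row2cap ((0.46267566533610704, -0.9305210425419332), 1.0190576159159341)
cap ((-4.4752186279835975, -3.3613186560263912), 0.6066885849281594)
capR ((-4.5495686822935255, -0.9864867093758285), 0.6827272462844849)
board ((0.2953655906033532, -0.7637618523475034), 0.8431025183200836)
[102, 102, 103, 105, 106, 71, 32, 21, 24, 28, 27, 26, 22, 29, 26, 27, 21, 19, 42, 110, 129, 113, 104, 103, 104, 104, 104, 104, 104, 105, 105, 106, 106, 105, 104, 106, 107, 107] 
 [100, 101, 101, 103, 78, 42, 19, 23, 23, 26, 26, 26, 25, 23, 26, 25, 21, 30, 72, 116, 124, 109, 100, 102, 102, 103, 104, 102, 102, 102, 104, 104, 105, 103, 104, 105, 106, 106]
[84, 91, 95, 98, 99, 61, 24, 20, 25, 25, 25, 23, 24, 27, 26, 27, 26, 27, 26, 25, 24, 29, 59, 92, 100, 98, 99, 98, 98, 99, 98, 99, 99, 100, 100, 100, 99, 100] 
 [93, 95, 97, 97, 67, 32, 18, 21, 23, 22, 24, 25, 27, 27, 25, 27, 25, 26, 27, 23, 25, 60, 91, 97, 97, 96, 96, 97, 99, 97, 97, 98, 97, 99, 99, 99, 99, 99]
[76, 100, 99, 95, 86, 52, 23, 23, 24, 26, 24, 27, 22, 27, 26, 25, 26, 25, 25, 30, 24, 26, 25, 21, 24, 60, 94, 103, 101, 101, 98, 102, 105, 107, 108, 108, 107, 106] 
 [99, 104, 97, 100, 65, 26, 23, 25, 23, 23, 24, 23, 22, 26, 26, 24, 25, 25, 27, 25, 27, 24, 26, 21, 35, 89, 102, 102, 98, 99, 98, 102, 105, 106, 107, 106, 107, 106]
[[0.58379772 0.1060049  0.11876381]
 [0.56849531 0.15648775 0.11954681]]
```

View pics/cmp2.png

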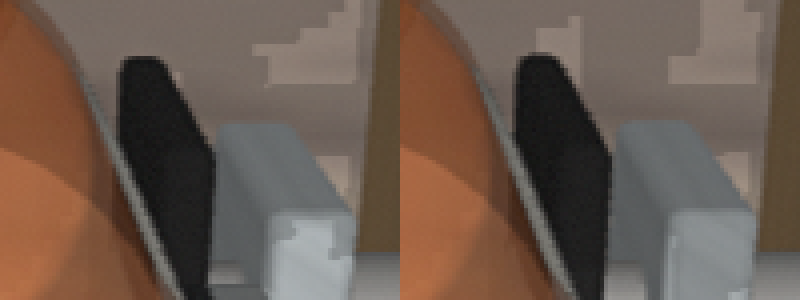

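After opening, the bottle eased back about 1 mm at the cap, while the pad's edge moved back only ~1 px (~0.4 mm). The pad therefore still looks pressed. I'll retreat straight up and repeat the earlier views to compare the pad.

```bash
python3 - <<'E'
from r import *
p=get_tcp_pos()
print(movel([p[0],p[1],.25],vel=.08,until_force=5),get_force())
for n,j in (("wA",[.52,.20,.45]),("wB",[.55,.27,.50])):
    goto(j,[0,.70711,.70711,0]); dwell(.4); shot(n+"2"); print(get_tcp_pos(),np.load(n+".npz")["p"])
shot("f","side"); shot("fs","scene"); print(get_time())
E
cat > chk.py <<'E'
import m
from m import *
from r import K
import sys
V={}
for n in sys.argv[1:]:
    f=dict(np.load(n+".npz")); ps=campose(f,f["p"],f["q"]); h,w=f["depth"].shape
    uv=np.stack(np.meshgrid(np.arange(w),np.arange(h)),-1).reshape(-1,2)
    P=bydepth(f,uv,ps).reshape(h,w,3); x,y,z=P[...,0],P[...,1],P[...,2]
    mm=((f["pixels"].max(2)<60)&(x>.59)&(x<.65)&(y>.06)&(y<.13)&(z>.04)&(z<.055))
    vv,uu=np.nonzero(mm); Wd=onplane(f,np.c_[uu,vv],.048,ps)
    print(n,"pad",len(Wd),np.percentile(Wd,[1,10,50,90,99],axis=0)[:,0].round(4),Wd[:,:2].mean(0).round(4))
    dk=((f["pixels"].max(2)<75)&(abs(z-.12)<.006)&(x>.35)&(x<.65)&(y>-.1)&(y<.32)).astype(np.uint8)
    k,l,st,ce=cv2.connectedComponentsWithStats(dk)
    for i in range(1,k):
        if st[i,4]>40:
            X=onplane(f,ce[i],.121,ps)[0]; print(st[i,4],X.round(4),"rack",(K(X)*1000).round(1),np.median(z[l==i]).round(4))
E
python3 chk.py wA wA2 wB wB2
```

```text
False [ 0.10641546  0.35515575 -0.51090911]
[0.52009254 0.19985172 0.44973624] [0.52033501 0.19943901 0.4494827 ]
[0.54996933 0.26964918 0.50007269] [0.54994934 0.26923392 0.49988634]
37.2667
wA pad 178 [0.6107 0.6113 0.614  0.6166 0.6173] [0.614  0.0948]
642 [0.4404 0.2442 0.121 ] rack [-126.  148.] 0.1191
618 [0.5631 0.2128 0.121 ] rack [ -2.8 118.7] 0.1191
556 [0.5626 0.1528 0.121 ] rack [-2.1 58.7] 0.1189
461 [0.5589 0.0488 0.121 ] rack [ -4.  -45.3] 0.119
412 [ 0.5603 -0.0127  0.121 ] rack [  -1.5 -106.8] 0.1188
wA2 pad 62 [0.6117 0.6129 0.6155 0.6176 0.6182] [0.6152 0.1091]
616 [0.5644 0.2154 0.121 ] rack [ -1.4 121.4] 0.1192
560 [0.567  0.1571 0.121 ] rack [ 2.2 63.2] 0.1189
510 [0.5821 0.1001 0.121 ] rack [18.3  6.5] 0.1189
461 [0.5703 0.0415 0.121 ] rack [  7.6 -52.4] 0.1192
412 [ 0.551 -0.014  0.121] rack [ -10.7 -108.2] 0.1188
wB pad 134 [0.611  0.6117 0.6142 0.6168 0.6175] [0.6142 0.0942]
473 [0.4405 0.2449 0.121 ] rack [-125.9  148.6] 0.1191
443 [0.5634 0.2135 0.121 ] rack [ -2.5 119.5] 0.1191
408 [0.563  0.1532 0.121 ] rack [-1.8 59.2] 0.1188
351 [0.5592 0.049  0.121 ] rack [ -3.7 -45.1] 0.1191
323 [ 0.5603 -0.0126  0.121 ] rack [  -1.5 -106.6] 0.1188
wB2 pad 63 [0.6125 0.6132 0.6159 0.6176 0.618 ] [0.6155 0.1054]
447 [0.5648 0.2158 0.121 ] rack [ -1.1 121.8] 0.1192
413 [0.5672 0.1576 0.121 ] rack [ 2.3 63.6] 0.1189
370 [0.5824 0.1005 0.121 ] rack [18.6  6.8] 0.119
353 [0.5705 0.0419 0.121 ] rack [  7.7 -52. ] 0.119
317 [ 0.5513 -0.0138  0.121 ] rack [ -10.4 -108. ] 0.1189
```

View pics/wA2.png

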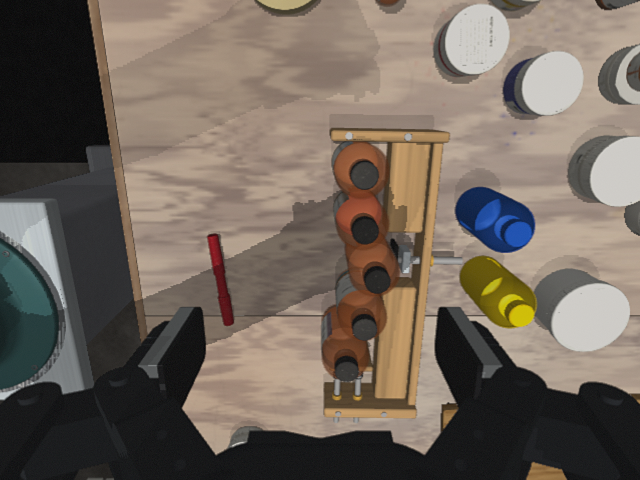

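View pics/f.png

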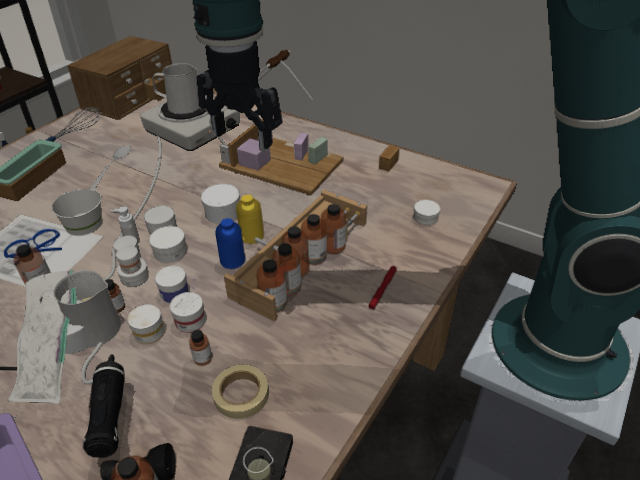

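```bash
python3 - <<'E'
from h import *
for n in ["wA","wA2","wB","wB2"]:
    f=dict(np.load(n+".npz")); ps=campose(f,f["p"],f["q"]); g=f["pixels"].astype(np.float32).mean(2)
    out=[]
    for y in np.arange(.107,.1161,.001):
        # sample gray along x at plane z=.048 through projection
        R=ps[0].T; xs=np.arange(.604,.6165,.0002); X=np.c_[xs,np.full_like(xs,y),np.full_like(xs,.048)]
        uv,_=cv2.projectPoints(X,cv2.Rodrigues(R)[0],-R@ps[1],f["mtx"],f["D"]); uv=uv[:,0].astype(np.float32)
        s=cv2.remap(g,uv[:,0].reshape(1,-1),uv[:,1].reshape(1,-1),cv2.INTER_LINEAR)[0]
        i=np.nonzero(s<55)[0]; out.append(xs[i[0]] if len(i) else np.nan)
    # reference: block front edge in same view? use left block inner edge via brightness at z=.04
    ref=[]
    for y in np.arange(.14,.17,.002):
        xs=np.arange(.590,.62,.0002); X=np.c_[xs,np.full_like(xs,y),np.full_like(xs,.05)]; xs2=np.arange(.64,.67,.0002); X=np.c_[xs2,np.full_like(xs2,y),np.full_like(xs2,.05)]
        uv,_=cv2.projectPoints(X,cv2.Rodrigues(R)[0],-R@ps[1],f["mtx"],f["D"]); uv=uv[:,0].astype(np.float32)
        s=cv2.remap(g,uv[:,0].reshape(1,-1),uv[:,1].reshape(1,-1),cv2.INTER_LINEAR)[0]
        d=np.diff(cv2.GaussianBlur(s.reshape(1,-1),(1,1),0)[0]); s=cv2.GaussianBlur(s.reshape(1,-1),(9,1),0)[0]; ref.append(xs2[np.argmax(abs(np.diff(s)))])
    print(n,(np.array(out)*1e3).round(1), "ref",(np.median(ref)*1e3).round(2),(np.mean(ref)*1e3).round(2))
E
```

```text
wA [607.  607.  606.8 606.8 606.8 607.  607.  606.8 606.8 606.6] ref 645.4 645.99
wA2 [608.  608.2 607.8 607.4 606.8 606.2 605.6 604.6 604.  604. ] ref 645.4 646.27
wB [608.8 608.8 609.  609.  609.  609.  609.  609.  609.6 610. ] ref 661.0 658.81
wB2 [607.4 607.2 607.  606.8 606.8 606.8 607.  609.8 609.6 609.2] ref 661.0 659.75
```

```bash
python3 - <<'E'
import cv2,numpy as np
o=[cv2.resize(cv2.imread(f"pics/{n}.png")[v:v+50,u:u+65],None,fx=6,fy=6,interpolation=0) for n,v,u in (("wA",235,380),("wA2",235,380),("wB",268,350),("wB2",268,350))]
cv2.imwrite("pics/cmp3.png",np.vstack([np.hstack(o[:2]),np.hstack(o[2:])]))
E
```

```text
(no output)
```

View pics/cmp3.png

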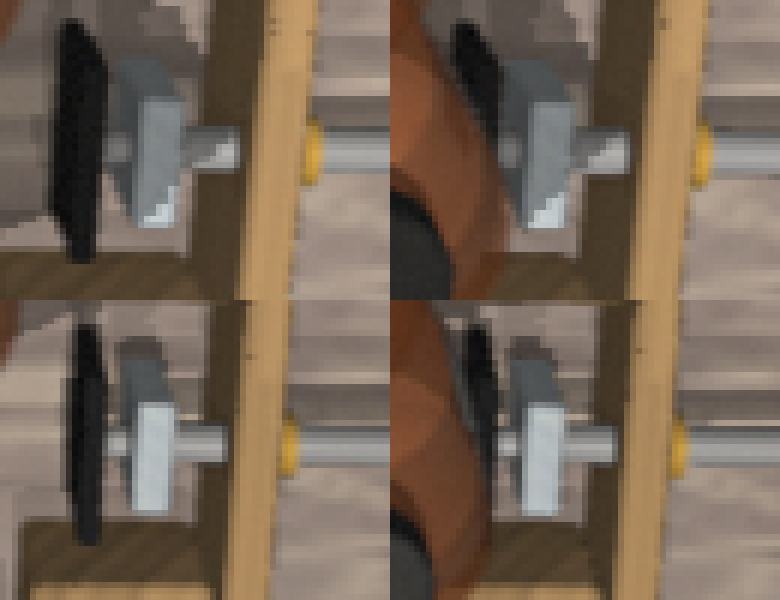

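```bash
cat > padm.py <<'E'
from h import *
import sys
def edges(n,ys):
    f=dict(np.load(n+".npz")); ps=campose(f,f["p"],f["q"]); g=f["pixels"].astype(np.float32).mean(2); R=ps[0].T
    res=[]
    for y in ys:
        xs=np.arange(.606,.632,.0001); X=np.c_[xs,np.full_like(xs,y),np.full_like(xs,.048)]
        uv,_=cv2.projectPoints(X,cv2.Rodrigues(R)[0],-R@ps[1],f["mtx"],f["D"]); uv=uv[:,0].astype(np.float32)
        s=cv2.remap(g,uv[:,0].reshape(1,-1),uv[:,1].reshape(1,-1),cv2.INTER_LINEAR)[0]
        i=np.nonzero(s<60)[0]
        if not len(i): res.append((0,0)); continue
        res.append((xs[i[0]]*1e3,xs[i[-1]]*1e3))
    # block rear/inner reference: y of left block inner end, and x of rear-board front edge at z=.05
    return np.round(res,2)
ys=np.arange(.106,.117,.002)
for n in sys.argv[1:]: print(n,edges(n,ys).T.tolist())
E
python3 padm.py i1w i2w i3w p0w p1w wA wA2 wB wB2
```

```text
i1w [[606.0, 606.0, 606.0, 606.0, 606.0, 606.1], [617.8, 617.8, 617.8, 617.9, 617.8, 616.9]]
i2w [[606.0, 607.5, 607.5, 607.5, 607.6, 607.5], [618.0, 618.0, 618.1, 618.1, 618.1, 617.2]]
i3w [[608.5, 608.5, 610.2, 609.3, 609.1, 609.0], [619.0, 619.0, 619.0, 619.1, 619.2, 618.1]]
p0w [[609.9, 608.9, 608.8, 608.8, 610.3, 609.5], [619.1, 619.1, 619.1, 619.3, 619.2, 618.4]]
p1w [[609.4, 608.4, 608.4, 608.2, 609.9, 609.0], [618.7, 618.7, 618.8, 618.8, 618.8, 617.9]]
wA [[606.6, 606.7, 606.6, 606.8, 606.6, 606.3], [617.9, 617.8, 617.7, 618.0, 617.8, 617.3]]
wA2 [[607.1, 607.0, 606.6, 606.0, 606.0, 606.0], [618.8, 619.0, 619.2, 619.2, 619.0, 617.8]]
wB [[608.6, 608.7, 608.8, 608.7, 608.8, 609.8], [617.7, 618.0, 617.9, 618.0, 617.4, 617.1]]
wB2 [[607.1, 606.8, 606.2, 606.0, 606.0, 606.0], [618.0, 618.7, 618.8, 618.3, 617.8, 617.5]]
```

```bash
python3 - <<'E'
from r import *
dwell(.5); print(get_force(),np.abs(get_qvel()).max()); shot("wB3")
print(get_time()); job_done()
E
python3 chk.py wB3; python3 padm.py wB3
```

```text
[-0.37024828  0.35019955 -0.31184229] 0.001934937911159574
37.8167
the job is handed in; nothing more can be done
the job is handed in; nothing more can be done
wB3 [[607.1, 606.6, 606.2, 606.0, 606.0, 606.0], [618.6, 618.5, 618.7, 618.8, 617.9, 617.5]]
```

I gripped the loose bottle front and rear above 50 mm and slid it at table height, at most half a millimetre off the table, past the marker into the gap. I then eased it between its neighbours in 0.4–2 mm steps (side force up to about 8 N) until I felt the pad at x ≈ 19.5 mm. Before opening, I removed most of the side and table load, then retreated straight up and handed in at 37.8 s.

**Final checks, from the wrist camera before hand-in:**
- **Bottle position:** its axis is about 18.5 mm behind the rack's origin and 6.6 mm left of the bay's middle (allowed 3 to 33 mm and ±10 mm).
- **Neighbours:** the other four are at about −1, +2, +8 and −10.5 mm from the line and look upright. Two views about a second apart agree within 0.5 mm.
- **Pad:** pushed back about 0.7–1 mm from rest, which suggests about 1.5–2 N. I inferred this from the pictures; I did not measure the force.
- **Bystanders and arm:** the marker shows no movement and the others look undisturbed in the pictures. The arm is clear of everything.

**Weaker or disagreeing checks:**
- The bottle backed off about 1 mm when released, and the pad followed about 0.4 mm.
- The wrist force in x was too noisy to feel the pad, so I relied on the moment about y and on how far the arm lagged its command.
- The cap reads 6.6 mm left, but I released it at about 4.2 mm. The caps also sit 58–60 mm apart instead of 61 mm. That means a few hundredths of a radian of lean or a small image bias, well inside the 0.12 rad limit.
- A repeat of the position check after hand-in did not run. Only the pad re-check did, and it agreed.

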